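# Raise the lathe's splash guard and slide the catch tray home

## Task

Get the polishing lathe ready for a wheel change. Push the counterweighted splash guard up by the lip along its front edge until it tips past its balance point and stays up by itself, and only then push the catch tray in under the wheel until it stands against the back stop, square between the guides. Just push: the tray slides on the bench and is never picked up, and the things standing round about stay where they are.

Things in the scene. Friction and masses are not known exactly. Their poses are not given: they have to be found in the camera images.
- guard (a joint): hinge of the splash guard, a clear faceted hood in a steel frame, 205 mm wide, over the lathe's wheel. 0 = down (working position), grows as the front is pushed up, 1.1 rad = lying back on its upper stop. A steel counterweight bar behind the hinge lightens it: it falls shut from below about 0.57 rad, falls back and stays up from above it; the hinge is damped. Pushing it up by the lip takes 1 to 3 N
- guard_lip (a point): middle of the round rubber-covered lip tube along the lower front edge of the guard, the place to push (14 mm diameter, 200 mm long, across the front). Nothing is below it: fingers tilted forward can go under it. When the guard is down the tube lies 167 mm in front of the hinge line and 100 mm above it, 215 mm above the bench; it moves on an arc of radius 195 mm about point guard_pivot and is 309 mm above the bench when the guard is up
- guard_pivot (a point): middle of the guard's hinge line, 115 mm above the bench, fixed to the lathe; x axis level, pointing from the front of the lathe to its back (the way the tray is pushed in), y axis along the hinge line, z up
- tray_mid (a point): middle of the catch tray, half-way up (19 mm above its underside): an open enamelled tray, 136 mm (x, front to back) by 161 mm (y) by 38 mm high, with nearly upright sides, 0.3 to 0.5 kg, loose on the bench in front of the lathe; x axis points towards its back edge, z up
- tray_home (a point): where point tray_mid is when the tray is fully home; same axes as guard_pivot, 103 mm in front of the hinge line, 19 mm above the bench. Two steel guides, 42 mm high and 178 mm apart, with flared mouths that begin 30 mm in front of this point, lead the tray to a steel back stop 42 mm high that meets its back edge. There is no floor in the bay: the tray slides on the bench. The wheel on its spindle clears the tray by 55 mm
- lathe: the polishing lathe, fixed to the bench: grey foot, motor (105 mm diameter, axis 125 mm high) on its left, a 57 mm bristle wheel on the spindle in the middle of the bay. Origin on the bench under the middle of the guard's hinge line; x axis to its back, y to its left. With the motor it reaches 150 mm to the front, 55 mm to the back (the guard and its counterweight 100 mm), 280 mm to the left and 126 mm to the right of the origin
- denture_base: bystander: yellow plaster jaw model with a pink denture, 53 x 71 x 27 mm; origin under its centre
- cast_full: bystander: white plaster jaw model, 53 x 71 x 27 mm; origin under its centre
- felt_wheel: bystander: cream felt polishing wheel lying flat, 51 mm diameter, 14 mm thick; origin under its centre
- grind_disc: bystander: red-brown grinding disc lying flat, 39 mm diameter, 10 mm thick; origin under its centre
- crucible: bystander: beige clay crucible, 51 mm diameter, 40 mm high; origin under its centre
- marker: bystander: green and white marker pen lying down, 17 x 135 x 16 mm; origin under its centre
There are look-alikes about, which are no part of the job. Of the things that look like the part that bears tray_mid, the largest one is meant.

How it is judged:
On the way, in this order (a step that is already met when the one before it is completed fails the run):
1. the guard has tipped past its balance point and lies back on its stop while the tray is still outside (value of joint guard above 1.03 rad and x of tray_mid in the frame of tray_home below -0.03 m), for 0.2 s.
2. the tray stands against the back stop (x of tray_mid in the frame of tray_home above -0.007 m), for 0.2 s.
At the end, for the whole second after the job is handed in: The guard lies back on its upper stop by itself (joint above 1.03 of 1.1 rad); the tray stands flat on the bench within 7 mm of the back stop, within 12 mm of the middle of the bay sideways and within 0.08 rad of square (value of joint guard above 1.03 rad and x of tray_mid in the frame of tray_home between -0.007 and 0.007 m and y of tray_mid in the frame of tray_home between -0.012 and 0.012 m and angle between the x axis of tray_mid and the x axis of tray_home, either way round below 0.08 rad and height (world z) of tray_mid below 0.025 m and angle between tray_mid's own z axis and vertical below 0.05 rad); the robot touches nothing.
It fails at once if the tray is picked up or tipped (height (world z) of tray_mid above 0.034 m or angle between tray_mid's own z axis and vertical above 0.2 rad).
It fails at once if a thing standing round about is displaced (distance of any of denture_base, grind_disc, cast_full, felt_wheel, crucible, marker from where it was at the start of the episode above 0.02 m).
It also fails if it takes over 50 s, if anything falls off the work surface, if the arm or the gripper's body presses on something with over 40 N, if the wrist force passes 120 N, or if a joint passes its speed limit or range.

## Robot

A 7-joint arm with a two-finger parallel gripper is mounted at the origin on a cart in front of the work surface, level with it; the furniture and walls round the work are solid. World frame = base frame: x ahead of the robot, y to its left, z up, the work surface at z = 0. Lengths are in m, angles in rad, forces in N, time in s.
With the tool pointing down it reaches from about 0.4 to 0.875 m from the base axis. Payload 6.5 kg.
Tool frame: the origin (TCP) lies between the finger pads; the fingertips stand 22 mm ahead of it and the grasp point (between the pads) lies 3 mm ahead of it; z points along the fingers, y is the direction in which the jaws open and shut (so a half turn about z gives the same grasp; the last joint's range is limited). The gripper opens to 88 mm and grips with 3 to 60 N. Pads are 18 mm wide; open, the fingers measure 123 mm over their backs; the gripper's body (75 mm by 187 mm) begins 45 mm behind the grasp point.
Start: joints at [1.251, 0.536, -0.004, 1.538, 0.003, 1.067, -0.071], TCP at [0.163, -0.629, 0.261] pointing down, gripper open.
Joint ranges: [-2.7, 2.7], [-0.37, 2.16], [-1.27, 1.26], [0.24, 2.4], [-1.31, 4.45], [0.19, 1.91], [-2.76, 2.76]. Speed limits (rad/s): [2.39, 2.39, 3.14, 3.14, 3.14, 3.14, 3.14].

## Interface

Orientations are given as a rotation vector (axis times angle).
In Python, from cell import * gives the robot as it stands. Calls block until the motion is done:
- move_pose(position, orientation): joint-space move of the TCP to a pose.
- move_l(position, max_speed=0.15, rotation=None, guard=None): straight line of the TCP; rotation=None keeps the orientation; max_speed is the mean speed in m/s. With guard (N) it stops when the force on the tool has changed by that much, and returns True; else False.
- goto_joints(angles): joint-space move.
- command_gripper(opening, f_grip=None): opening from 0.0 (shut) to 1.0 (fully open); f_grip is the grip in N (None keeps the last); returns when the fingers have stopped.
- pause(seconds).
- solve_ik(position, orientation): joint angles nearest the present ones, or None.
- observe(): the state.
- camera(name): name is "side" or "top"; returns (picture, depth): 384x512x3 uint8, red, green, blue; 384x512 float32, m along the optical axis (not along the pixel's ray), 0 where there is no reading.
- camera_info(name): a dict with "fov_y" (degrees; the focal length in pixels is half the picture's height over the tangent of half this angle, whatever the lens; pixels are square), "cx", "cy" (the principal point, pixels), "k1" (the pictures are not rectified: a ray, as slopes to the right and down, at radius r is drawn at 1 + k1 r^2 times it, then the intrinsics apply), "rvec" (rotation vector, rad) and "tvec" (3), from world to camera coordinates, as OpenCV has them. Camera axes: x right, y down, z forward; pixel columns grow to the right and rows downward; lengths in m; the calibration is good to about 2 mm. A picture is of the moment at which its call begins. camera_info takes no time and is no camera call.
A pose or a line that the arm cannot do raises MotionError and nothing moves.
- job_done(): hands the job in, once; it reports no verdict.
The state is a dict: "clock": time; "joint_positions": joint angles; "joint_velocities": joint speeds; "joint_torque": joint torques, N m; "eef_pos": TCP position; "eef_rot": TCP orientation; "ft_force": force on the tool from outside, world axes, zero at the start; "moment": the same for the moment, N m; "width": opening from 0.0 (shut) to 1.0 (fully open).
Only numpy, scipy, OpenCV 4.12 (cv2) and the standard library are available. Lean on these libraries where they do the work, as an engineer would, in place of code of your own. Each camera call takes 0.05 s, during which the arm holds its last target.

## Working session

There is one attempt and no reset: what is moved stays moved. The work goes in short steps, each a Python script; the robot and the scene stay as the last script left them, time stands still between calls to the robot, and variables do not carry over. Pictures are saved under pics/ and viewed, and the job is handed in when it is done.

```bash
ls; mkdir -p pics
python3 - <<'E'
from cell import *
import cv2,numpy as np
for n in("side","top"):
    p,d=camera(n); cv2.imwrite(f"pics/{n}0.png",cv2.cvtColor(p,cv2.COLOR_RGB2BGR)); np.savez(f"{n}0.npz",p=p,d=d)
    print(n,camera_info(n))
s=observe(); print(s)
E
```

```text
pics
side {'fov_y': 52.26436501944481, 'cx': 253.1768138881021, 'cy': 194.01484749072256, 'k1': 0.04598035391122928, 'rvec': array([ 2.02806332, -0.36311907,  0.24436182]), 'tvec': array([-0.50302766,  0.18361279,  1.44062471])}
top {'fov_y': 45.89828547573151, 'cx': 261.2613529879632, 'cy': 189.75036710282552, 'k1': -0.0832442164103123, 'rvec': array([ 1.90074522, -1.90164062,  0.56448543]), 'tvec': array([-0.00585315,  0.54610136,  1.58591793])}
{'clock': 0.1, 'joint_positions': array([ 1.25082519,  0.53710076, -0.00441853,  1.53871035,  0.00261245,
        1.06728855, -0.07123752]), 'joint_velocities': array([ 0.00035374, -0.00104572, -0.00120528, -0.00446721, -0.00191164,
        0.00235758,  0.00025911]), 'joint_torque': array([ 2.85023954e-03, -5.72072697e+01,  9.94165130e-01, -2.52228945e+01,
       -5.61543263e-02,  1.34312621e-02,  4.69268400e-05]), 'eef_pos': array([ 0.16304102, -0.62871611,  0.25994508]), 'eef_rot': array([-3.11487716e+00, -3.97403865e-01,  5.03409304e-04]), 'ft_force': array([ 0.37354618,  0.24979742, -0.70908202]), 'moment': array([0.00247912, 0.04393295, 0.06466886]), 'width': 1.000466718004434}
```

View pics/side0.png

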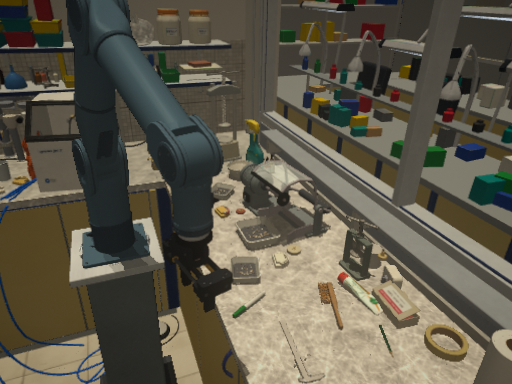

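View pics/top0.png

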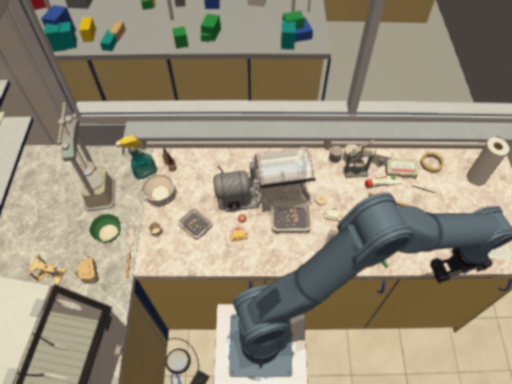

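The side picture shows trays at about (258,232) and (245,268), plus one at (222,190). The top picture shows trays at (291,217) and (196,224), with the lathe and guard at (285,165). I'll enlarge both.

```bash
cat > h.py <<'E'
import numpy as np,cv2
from cell import *
def cal(n):
    i=camera_info(n); f=192/np.tan(np.radians(i["fov_y"])/2)
    K=np.array([[f,0,i["cx"]],[0,f,i["cy"]],[0,0,1]]); R=cv2.Rodrigues(np.array(i["rvec"]))[0]
    return K,np.array([i["k1"],0,0,0.]),R,np.array(i["tvec"]),np.array(i["rvec"])
def ray(n,uv):
    K,D,R,t,_=cal(n)
    u=cv2.undistortPoints(np.array(uv,float).reshape(-1,1,2),K,D).reshape(-1,2)
    d=np.c_[u,np.ones(len(u))]@R
    return -R.T@t,d
def on_plane(n,uv,z):
    c,d=ray(n,uv); return c+d*((z-c[2])/d[:,2])[:,None]
def proj(n,P):
    K,D,R,t,r=cal(n); return cv2.projectPoints(np.array(P,float).reshape(-1,1,3),r,t,K,D)[0].reshape(-1,2)
def cloud(n,d):
    h,w=d.shape; v,u=np.mgrid[:h,:w]
    c,r=ray(n,np.c_[u.ravel(),v.ravel()]); return (c+r*d.reshape(-1,1)).reshape(h,w,3)
def shot(n,name):
    p,d=camera(n); cv2.imwrite(f"pics/{name}.png",cv2.cvtColor(p,cv2.COLOR_RGB2BGR)); np.savez(f"{name}.npz",p=p,d=d); return p,d
def crop(name,x,y,w,h,s,out):
    im=cv2.imread(f"pics/{name}.png")[y:y+h,x:x+w]
    cv2.imwrite(f"pics/{out}.png",cv2.resize(im,None,fx=s,fy=s,interpolation=cv2.INTER_CUBIC))
E
python3 - <<'E'
from h import *
crop("top0",170,130,190,150,4,"top0c"); crop("side0",190,140,150,150,4,"side0c")
for n in("top","side"):
    d=np.load(n+"0.npz")["d"]; P=cloud(n,d); np.save(n+"P.npy",P)
P=np.load("topP.npy")
for u,v in [(291,217),(196,224),(285,165),(233,190),(240,235),(320,200),(306,179),(258,184)]: print((u,v),P[v,u].round(3))
P=np.load("sideP.npy")
for u,v in [(258,232),(245,268),(222,190)]: print((u,v),P[v,u].round(3))
E
```

```text
(291, 217) [ 0.509 -0.129  0.013]
(196, 224) [0.472 0.256 0.019]
(285, 165) [ 0.601 -0.095  0.247]
(233, 190) [0.553 0.103 0.147]
(240, 235) [0.422 0.077 0.022]
(320, 200) [ 0.589 -0.253  0.014]
(306, 179) [ 0.559 -0.174  0.216]
(258, 184) [0.651 0.006 0.041]
(258, 232) [ 0.514 -0.115  0.012]
(245, 268) [ 0.394 -0.302  0.01 ]
(222, 190) [0.487 0.271 0.012]
```

View pics/top0c.png

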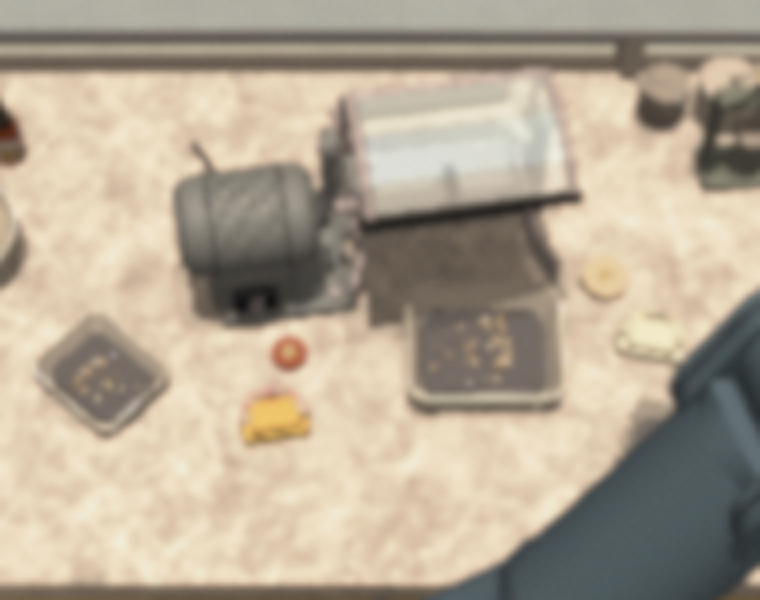

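View pics/side0c.png

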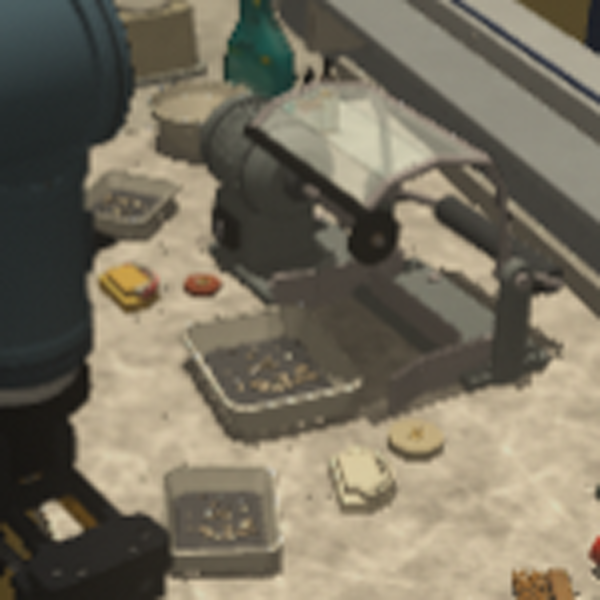

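Run:
```python
from h import *
# lip ends (eye estimates in crops), on z=.215
a=on_plane("top",[(262.7,184.8),(314.3,179.3)],.215); print("top",a.round(4))
b=on_plane("side",[(253,173),(281.5,194.5)],.215); print("side",b.round(4))
P=np.load("topP.npy");p=np.load("top0.npz")["p"].astype(int)
R=P[170:192,258:320]; c=p[170:192,258:320].sum(2)
m=(c<230)&(R[...,2]>.195)&(R[...,2]<.235)
q=R[m]; print(m.sum(), np.c_[np.argwhere(m)[:,::-1]+[258,170]][::12].tolist())
for k in (0,1,2): print(np.percentile(q[:,k],[0,5,50,95,100]).round(4))
vx,vy,x0,y0=cv2.fitLine(q[:,:2].astype(np.float32),cv2.DIST_HUBER,0,.01,.01).ravel(); print("lip dir",vx,vy,x0,y0)
# tray rim
T=P[190:240,265:320]; 
for n in("top","side"):
    Q=np.load(n+"P.npy").reshape(-1,3)
    m=(Q[:,0]>.4)&(Q[:,0]<.6)&(Q[:,1]>-.26)&(Q[:,1]<0)&(Q[:,2]>.028)&(Q[:,2]<.05)
    q=Q[m]; print(n,len(q),q.min(0).round(3),q.max(0).round(3)); 
    im=np.zeros((400,520),np.uint8)
    for x,y,z in Q[(Q[:,2]>.004)&(Q[:,2]<.06)]:
        r,cc=int((.75-x)*1000),int((.1-y)*1000)
        if 0<=r<400 and 0<=cc<520: cv2.circle(im,(cc,r),1,int(min(255,60+z*4500)),-1)
    cv2.imwrite(f"pics/map_{n}.png",im)
```

```text
top [[ 0.5328 -0.011   0.215 ]
 [ 0.558  -0.2057  0.215 ]]
side [[ 0.5286 -0.0137  0.215 ]
 [ 0.558  -0.2118  0.215 ]]
118 [[309, 179], [305, 180], [299, 181], [287, 182], [299, 182], [285, 183], [271, 184], [283, 184], [270, 185], [263, 186]]
[0.5237 0.5258 0.5383 0.5528 0.5552]
[-0.1999 -0.177  -0.0904 -0.0084 -0.0009]
[0.2068 0.212  0.2196 0.2273 0.2304]
lip dir 0.15150602 -0.9884563 0.5383512 -0.09178527
top 289 [ 0.435 -0.209  0.028] [ 0.6   -0.002  0.05 ]
side 281 [ 0.436 -0.212  0.028] [ 0.6   -0.001  0.042]
```

View pics/map_top.png

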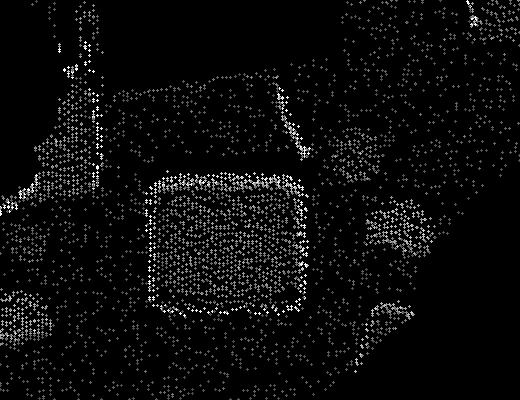

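View pics/map_side.png

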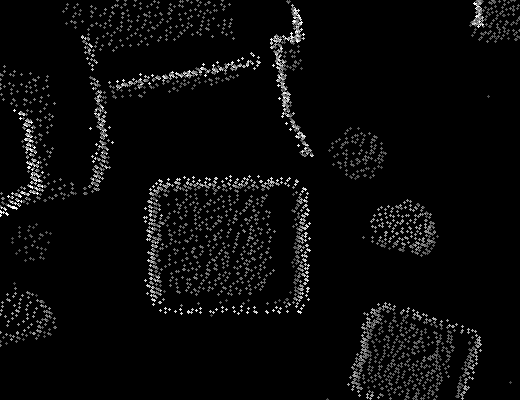

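Run:
```python
from h import *
for n in("top","side"):
    Q=np.load(n+"P.npy").reshape(-1,3)
    m=(Q[:,0]>.42)&(Q[:,0]<.585)&(Q[:,1]>-.215)&(Q[:,1]<-.03)&(Q[:,2]>.026)&(Q[:,2]<.045)
    r=cv2.minAreaRect(Q[m][:,:2].astype(np.float32)); print(n,"tray rect",r, Q[m][:,2].max())
    def ln(x0,x1,y0,y1,l,z0=.03,z1=.05):
        m=(Q[:,0]>x0)&(Q[:,0]<x1)&(Q[:,1]>y0)&(Q[:,1]<y1)&(Q[:,2]>z0)&(Q[:,2]<z1); q=Q[m][:,:2].astype(np.float32)
        if len(q)<5: print(l,len(q));return
        f=cv2.fitLine(q,cv2.DIST_HUBER,0,.01,.01).ravel(); print(l,len(q),f.round(4),"angle",np.arctan2(f[1],f[0]).round(3), q.min(0).round(3),q.max(0).round(3))
    ln(.65,.70,-.155,-.01,"stop"); ln(.59,.70,-.02,.02,"Lguide"); ln(.63,.71,-.20,-.165,"Rguide"); ln(.585,.63,-.22,-.175,"Rflare")
```

```text
top tray rect ((0.506677508354187, -0.12700705230236053), (0.16189631819725037, 0.14086195826530457), 89.08090209960938) 0.0449537716395636
stop 0
Lguide 37 [0.9909 0.1349 0.659  0.0069] angle 0.135 [ 0.591 -0.002] [0.7   0.015]
Rguide 17 [ 0.9706  0.2409  0.6439 -0.1836] angle 0.243 [ 0.632 -0.191] [ 0.662 -0.179]
Rflare 28 [ 0.8847  0.4661  0.6066 -0.1992] angle 0.485 [ 0.594 -0.209] [ 0.628 -0.185]
side tray rect ((0.5049289464950562, -0.1275232434272766), (0.13708128035068512, 0.16514252126216888), 0.8443208932876587) 0.04153842792253515
stop 77 [ 0.1521 -0.9884  0.6746 -0.0778] angle -1.418 [ 0.663 -0.154] [ 0.696 -0.017]
Lguide 59 [ 0.9965  0.0831  0.6336 -0.0011] angle 0.083 [ 0.591 -0.019] [0.7   0.013]
Rguide 59 [ 0.9874  0.158   0.6655 -0.183 ] angle 0.159 [ 0.633 -0.199] [ 0.71  -0.172]
Rflare 28 [ 0.8599  0.5104  0.6092 -0.2025] angle 0.536 [ 0.594 -0.212] [ 0.629 -0.187]
```

Three trays are in view. In the top picture they are at (291,217) and (196,224). In the side picture they are at (258,232), (245,268) and (222,190). The one at top (291,217) / side (258,232) measures about 0.137 x 0.163 m and stands at the bay mouth. It is the largest and matches the 136 x 161 mm description, and the enlarged crops confirm it. Next I'll locate the wheel and check which poses the arm can reach.

```bash
cat >> h.py <<'E'
from scipy.spatial.transform import Rotation as Ro
YAW=.152; HOME=np.array([.604,-.099,0.]); 
ex=np.array([np.cos(YAW),np.sin(YAW),0]); ey=np.array([-ex[1],ex[0],0]); ez=np.array([0,0,1.])
L2W=np.c_[ex,ey,ez]
def W(xl,yl,z): return HOME+xl*ex+yl*ey+z*ez           # tray_home frame -> world (z abs)
def Lc(P): return (np.asarray(P)-HOME)@L2W
def rot(a,flip=1,yaw=0.):  # tool pointing forward, a below horizontal
    c,s=np.cos(yaw),np.sin(yaw); Rz=np.array([[c,-s,0],[s,c,0],[0,0,1]])
    zt=np.array([np.cos(a),0,-np.sin(a)]); yt=np.array([0,flip,0.]); xt=np.cross(yt,zt)
    return Ro.from_matrix(L2W@Rz@np.c_[xt,yt,zt]).as_rotvec(), L2W@Rz@zt, L2W@Rz@np.array([np.sin(a),0,np.cos(a)])
E
python3 - <<'E'
from h import *
P=np.load("sideP.npy")
for v in range(192,208,2): print([tuple((Lc(P[v,u])*1000).astype(int)) for u in range(274,294,3)])
s=observe(); print(s['eef_rot'], Ro.from_rotvec(s['eef_rot']).as_matrix().round(2).tolist())
for flip in(1,-1):
  for a in (20,30,40,50,60,75,90):
    a_=np.radians(a); r,zt,n=rot(a_,flip)
    out=[]
    for tip in [W(-.05,0,.2),W(.0,0,.28),W(-.22,0,.02),W(-.07,0,.02)]:
        q=solve_ik(tip-.022*zt,r); out.append(None if q is None else np.round(q,2).tolist())
    print(flip,a,out)
E
```

```text
[(np.int64(12), np.int64(56), np.int64(133)), (np.int64(-65), np.int64(-80), np.int64(214)), (np.int64(-60), np.int64(-91), np.int64(218)), (np.int64(-50), np.int64(-95), np.int64(217)), (np.int64(110), np.int64(112), np.int64(84)), (np.int64(220), np.int64(243), np.int64(-1)), (np.int64(233), np.int64(236), np.int64(-1))]
[(np.int64(15), np.int64(59), np.int64(122)), (np.int64(19), np.int64(45), np.int64(127)), (np.int64(-63), np.int64(-96), np.int64(213)), (np.int64(-55), np.int64(-102), np.int64(214)), (np.int64(26), np.int64(-5), np.int64(149)), (np.int64(209), np.int64(225), np.int64(-1)), (np.int64(223), np.int64(221), np.int64(-3))]
[(np.int64(138), np.int64(243), np.int64(-3)), (np.int64(16), np.int64(38), np.int64(122)), (np.int64(4), np.int64(0), np.int64(143)), (np.int64(16), np.int64(-1), np.int64(141)), (np.int64(33), np.int64(2), np.int64(135)), (np.int64(48), np.int64(3), np.int64(131)), (np.int64(211), np.int64(204), np.int64(-3))]
[(np.int64(109), np.int64(200), np.int64(14)), (np.int64(140), np.int64(222), np.int64(-4)), (np.int64(3), np.int64(0), np.int64(135)), (n
[... 2511 characters left out ...]
40 [None, [0.75, 0.25, -0.55, 2.24, 4.09, 0.23, 0.97], None, None]
-1 50 [[0.43, 0.29, -0.19, 2.31, 4.28, 0.23, 0.79], [0.53, 0.21, -0.35, 2.14, -0.83, 0.21, -0.44], None, [0.92, 0.9, -0.72, 2.34, 2.94, 0.54, 2.5]]
-1 60 [[0.56, 0.3, -0.4, 2.18, -0.32, 0.2, -0.91], [0.57, 0.25, -0.45, 2.01, -0.11, 0.41, -1.17], None, [0.69, 0.74, -0.54, 2.26, 2.76, 0.28, 2.48]]
-1 75 [[0.43, 0.35, -0.33, 1.99, 0.07, 0.57, -1.34], [0.45, 0.33, -0.4, 1.8, 0.09, 0.78, -1.39], None, [0.46, 0.67, -0.36, 2.11, 0.75, 0.19, -1.94]]
-1 90 [[0.34, 0.46, -0.29, 1.79, 0.16, 0.92, -1.45], [0.34, 0.46, -0.35, 1.58, 0.17, 1.13, -1.46], [0.3, 0.57, -0.1, 2.26, 0.17, 0.32, -1.36], [0.21, 0.7, -0.12, 1.92, 0.16, 0.53, -1.43]]
```

```bash
cat >> h.py <<'E'
def lip(th):
    p=.5395+th; return W(.103-.195*np.cos(p),0,.115+.195*np.sin(p))
def tcp_for(th,a,gap=.016,back=.018):
    r,zt,n=rot(a,-1); return lip(th)-n*gap+zt*(back-.022), r   # lip 'back' m behind tips
E
python3 - <<'E'
from h import *
print(lip(0),lip(1.1))
for a0,a1 in((60,60),(55,70),(55,75),(65,65)):
    print(a0,a1)
    for th in np.linspace(0,.9,7):
        p,r=tcp_for(th,np.radians(a0+(a1-a0)*th/.9)); q=solve_ik(p,r); print(round(th,2),p.round(3),None if q is None else np.round(q,2))
for a in (60,65):
    p,r=tcp_for(0,np.radians(a),.05); print("pre",p.round(3),solve_ik(p,r)); p,r=tcp_for(0,np.radians(a),.10);print(p.round(3),solve_ik(p,r))
E
```

```text
[ 0.5404381  -0.10873651  0.21517288] [ 0.71904477 -0.08137727  0.30953996]
60 60
0.0 [ 0.525 -0.111  0.211] [ 0.39  0.27 -0.18  2.24 -0.76  0.2  -0.47]
0.15 [ 0.541 -0.109  0.235] [ 0.59  0.27 -0.42  2.17 -0.3   0.24 -0.94]
0.3 [ 0.561 -0.106  0.256] [ 0.57  0.26 -0.42  2.12 -0.21  0.3  -1.04]
0.45 [ 0.584 -0.102  0.273] [ 0.55  0.27 -0.42  2.05 -0.14  0.35 -1.13]
0.6 [ 0.61  -0.098  0.288] [ 0.52  0.29 -0.42  1.98 -0.09  0.39 -1.2 ]
0.75 [ 0.637 -0.094  0.298] [ 0.48  0.31 -0.4   1.92 -0.05  0.43 -1.25]
0.9 [ 0.665 -0.09   0.304] [ 0.43  0.35 -0.37  1.85 -0.02  0.46 -1.29]
55 70
0.0 [ 0.525 -0.111  0.209] [ 1.21  0.52 -1.14  2.26  1.37  0.24 -2.44]
0.15 [ 0.542 -0.109  0.234] [ 0.39  0.25 -0.18  2.21 -0.8   0.22 -0.45]
0.3 [ 0.561 -0.106  0.256] [ 0.57  0.26 -0.42  2.12 -0.21  0.3  -1.04]
0.45 [ 0.584 -0.102  0.274] [ 0.53  0.27 -0.42  2.02 -0.08  0.41 -1.2 ]
0.6 [ 0.609 -0.098  0.289] [ 0.49  0.3  -0.4   1.92  0.    0.52 -1.3 ]
0.75 [ 0.636 -0.094  0.3  ] [ 0.44  0.35 -0.39  1.82  0.06  0.62 -1.37]
0.9 [ 0.664 -0.09   0.307] [ 0.4   0.4  -0.39  1.71  0.11  0.72 -1.42]
55 75
0.0 [ 
[... 664 characters left out ...]
.257] [ 0.53  0.27 -0.4   2.06 -0.06  0.42 -1.2 ]
0.45 [ 0.584 -0.102  0.275] [ 0.51  0.28 -0.41  1.99 -0.03  0.47 -1.25]
0.6 [ 0.609 -0.098  0.289] [ 0.49  0.3  -0.4   1.92  0.    0.52 -1.3 ]
0.75 [ 0.636 -0.094  0.299] [ 0.45  0.33 -0.39  1.85  0.03  0.56 -1.33]
0.9 [ 0.665 -0.09   0.305] [ 0.42  0.37 -0.38  1.78  0.06  0.59 -1.37]
pre [ 0.496 -0.116  0.194] [ 0.26793186  0.26135214 -0.00635462  2.31569847 -1.20368049  0.21553628
 -0.01082258]
[ 0.453 -0.122  0.169] None
pre [ 0.494 -0.116  0.198] [ 0.58079436  0.27859931 -0.38531236  2.24375745 -0.23465552  0.2378835
 -0.97144485]
[ 0.449 -0.123  0.177] [ 0.45201434  0.25037398 -0.18113113  2.35506161 -0.76738668  0.19561307
 -0.40299409]
```

Run:
```python
from h import *
r90,_,_=rot(np.pi/2,-1)
move_pose(W(-.19,-.03,.31),r90); print(observe()['clock'],observe()['joint_positions'].round(2))
p,r=tcp_for(0,np.radians(65),.05,.026); move_pose(p,r)
s=observe(); print(s['clock'],s['eef_pos'],p,s['joint_positions'].round(2),s['ft_force'])
shot("side","side1"); shot("top","top1")
crop("side1",190,120,150,150,4,"side1c");crop("top1",200,120,150,120,5,"top1c")
```

```text
2.05 [ 0.56  0.15 -0.33  1.97  0.06  1.03 -1.22]
2.8417 [ 0.49778809 -0.11602122  0.1908679 ] [ 0.49731617 -0.11534199  0.19041674] [ 0.62  0.3  -0.43  2.24 -0.14  0.22 -1.06] [0.72617586 0.31101014 0.23146489]
```

View pics/side1c.png

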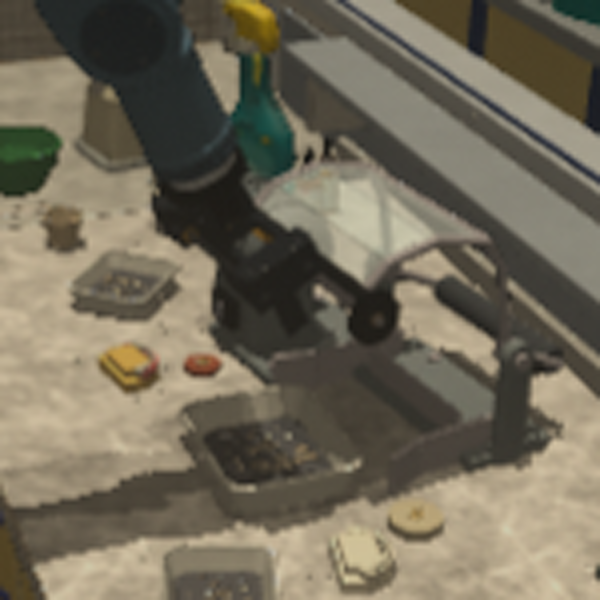

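View pics/top1c.png

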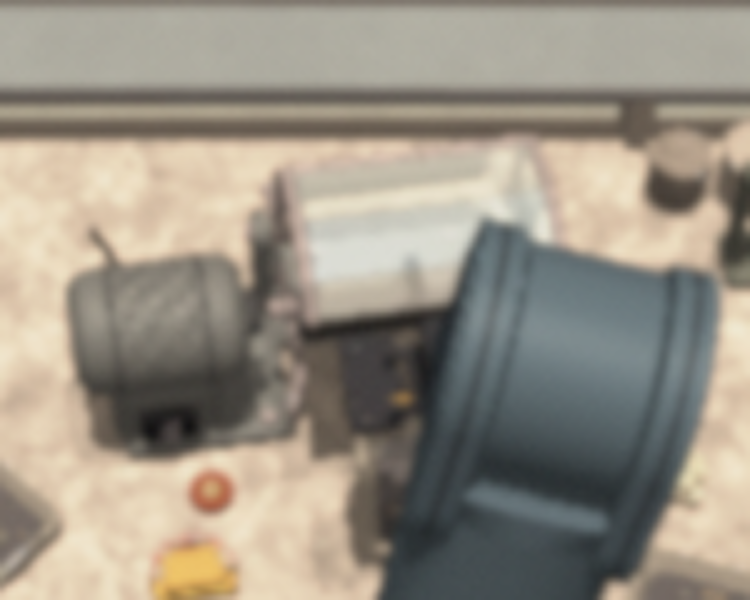

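The gripper is in front of the lip, with its fingertips reaching just below it at about side1c (295,320), and the lip runs from (320,265) to (375,300). Nothing is touching yet. Now I'll lift the guard along its arc.

Run:
```python
from h import *
a=np.radians(65)
p,r=tcp_for(0,a,.018,.026)
print(move_l(p,.1,guard=8), observe()['ft_force'].round(2))
for th in np.arange(.1,.91,.1):
    p,r=tcp_for(th,a,.014,.026); hit=move_l(p,.10,guard=25); s=observe(); print(round(th,2),hit,s['clock'],s['ft_force'].round(2),(s['eef_pos']-p).round(4))
    if hit: break
shot("side","side2"); crop("side2",190,120,150,150,4,"side2c")
```

```text
False [0.09 0.67 0.05]
0.1 False 3.7917 [-0.67  0.24 -2.07] [-0.0007 -0.0001 -0.0004]
0.2 False 4.1333 [-0.56  0.17 -1.3 ] [ 0.0001 -0.0001 -0.    ]
0.3 False 4.475 [-0.34 -1.4  -1.25] [0.0002 0.0001 0.    ]
0.4 False 4.8167 [-0.2  -1.42  0.08] [0.0002 0.0002 0.    ]
0.5 False 5.1583 [-0.45 -0.2   0.28] [ 0.0001  0.0001 -0.    ]
0.6 False 5.5 [ 0.39 -0.35 -0.  ] [-0.0001  0.0001 -0.0001]
0.7 False 5.8417 [-1.01  0.29 -0.52] [-0.0004  0.0001 -0.0003]
0.8 False 6.1833 [-0.91  0.52 -0.85] [-0.0005  0.     -0.0004]
0.9 False 6.525 [-0.5   0.83  0.07] [-0.0005  0.0001 -0.0004]
```

View pics/side2c.png

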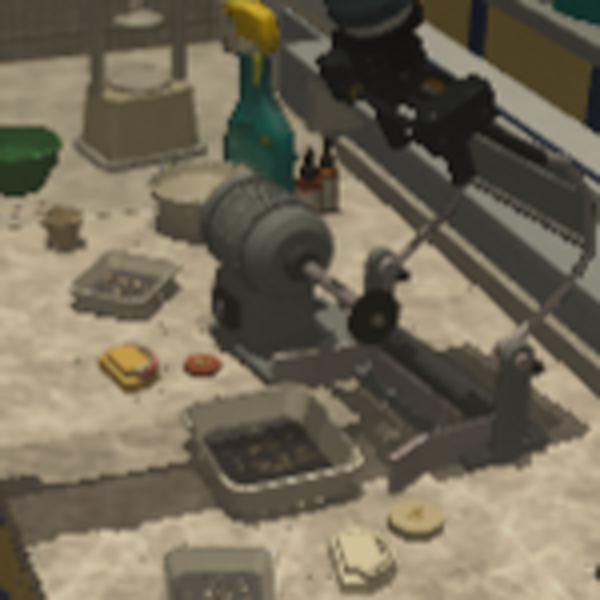

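Run:
```python
from h import *
s=observe(); move_l(s['eef_pos']-.10*ex,.2)
r90,_,_=rot(np.pi/2,-1)
move_pose(W(-.225,-.01,.25),r90)
pause(.3)
s=observe(); print(s['clock'],s['eef_pos'],s['ft_force'])
for n in("side","top"):
    p,d=shot(n,n+"3"); P=cloud(n,d); np.save(n+"P.npy",P); Q=Lc(P.reshape(-1,3))
    m=(Q[:,0]>-.2)&(Q[:,0]<-.02)&(abs(Q[:,1])<.115)&(Q[:,2]>.028)&(Q[:,2]<.042)
    q=Q[m];print(n,"tray rel home",cv2.minAreaRect(q[:,:2].astype(np.float32)),m.sum())
    m=(Q[:,0]>.0)&(Q[:,0]<.25)&(abs(Q[:,1])<.12)&(Q[:,2]>.2)&(Q[:,2]<.4); q=Q[m]; print("guard pts",m.sum(),np.percentile(q,[1,50,99],axis=0).round(3).tolist())
crop("side3",190,120,150,150,4,"side3c");crop("top3",200,120,150,120,5,"top3c")
print(lip(1.1),Lc(lip(1.1)),proj("side",[lip(1.1),lip(.9)]))
```

```text
8.3333 [ 0.38362011 -0.14284117  0.25008925] [ 0.52490817 -0.47547715 -0.11920917]
side tray rel home ((-0.09949026256799698, -0.00035252422094345093), (0.15553469955921173, 0.21898116171360016), 0.14456672966480255) 264
guard pts 706 [[0.112, -0.098, 0.201], [0.187, -0.012, 0.247], [0.199, 0.104, 0.318]]
top tray rel home ((-0.02300482615828514, 0.10797252506017685), (0.00029979125247336924, 0.004247242584824562), 3.0191173553466797) 4
guard pts 467 [[0.111, -0.096, 0.201], [0.137, 0.007, 0.308], [0.2, 0.107, 0.322]]
[ 0.71904477 -0.08137727  0.30953996] [ 1.16386679e-01 -4.34985588e-18  3.09539962e-01] [[307.55105934 150.23263076]
 [298.99622552 152.29840332]]
```

View pics/side3c.png

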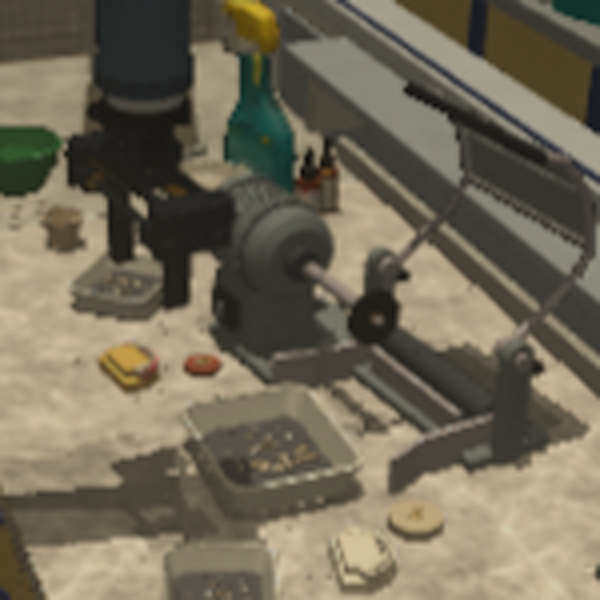

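View pics/top3c.png

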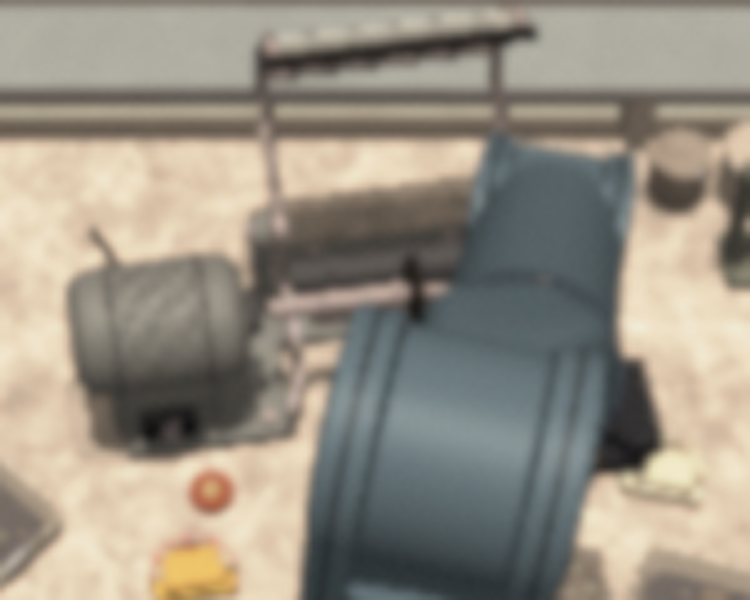

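The guard lies back: its lip is at side3c (480,125), where I predicted (470,121) for 1.1 rad. The tray has not moved. Next I'll lower the open gripper behind the tray and push with both fingers square to the bay.

Run:
```python
from h import *
r90,_,_=rot(np.pi/2,-1)
move_l(W(-.225,-.015,.036),.15,guard=8); s=observe(); print(s['clock'],Lc(s['eef_pos']).round(4),s['ft_force'].round(2))
for x,y in((-.19,-.013),(-.16,-.009),(-.13,-.005)):
    h=move_l(W(x,y,.036),.08,guard=15); s=observe(); print(h,s['clock'],Lc(s['eef_pos']).round(4),s['ft_force'].round(2))
    if h: break
p,d=shot("side","side4"); P=cloud("side",d); Q=Lc(P.reshape(-1,3))
crop("side4",190,120,150,150,4,"side4c")
```

```text
10.0083 [-0.2246 -0.0152  0.0365] [-0.11  0.47  0.13]
False 10.6 [-0.1901 -0.0129  0.0359] [0.22 0.66 0.41]
False 11.125 [-0.1595 -0.0086  0.036 ] [ 0.26 -0.03 -0.76]
False 11.65 [-0.1294 -0.0049  0.036 ] [-0.04 -0.87 -0.18]
```

View pics/side4c.png

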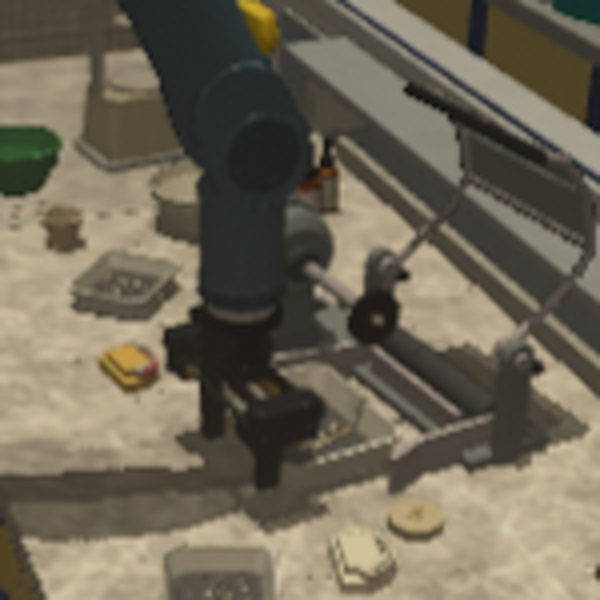

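The tray is now square and entering the mouth. Its back right corner is at side4c (395,435), just inside the right flare. I'll keep going until it meets the stop.

Run:
```python
from h import *
for x in(-.11,-.095,-.085,-.080,-.077,-.074,-.071,-.068,-.065,-.062):
    h=move_l(W(x,0,.036),.06 if x<-.1 else .04,guard=9); s=observe(); print(h,s['clock'],Lc(s['eef_pos']).round(4),s['ft_force'].round(2))
    if h or np.hypot(*s['ft_force'][:2])>7: break
pause(.3); print(observe()['ft_force'])
p,d=shot("side","side5"); P=cloud("side",d); Q=Lc(P.reshape(-1,3))
m=(Q[:,0]>-.1)&(Q[:,0]<.085)&(abs(Q[:,1])<.084)&(Q[:,2]>.028)&(Q[:,2]<.05); print(np.percentile(Q[m],[2,98],axis=0))
crop("side5",220,170,110,90,6,"side5c")
```

```text
False 12.1917 [-0.1093  0.0002  0.0361] [ 0.37 -0.27 -0.62]
False 12.7167 [-0.0944  0.      0.036 ] [-0.46  0.24 -0.07]
False 13.1167 [-0.0844  0.      0.0361] [-1.14  0.51 -0.48]
False 13.3917 [-0.0797  0.      0.036 ] [-0.68  0.78 -0.41]
False 13.6417 [-0.0768  0.      0.036 ] [-2.05 -0.23  0.59]
False 13.8917 [-0.0747 -0.0001  0.0358] [-5.34 -0.79  2.25]
False 14.1417 [-0.0744 -0.0002  0.0355] [-11.24  -3.06   8.43]
[-11.15206369  -2.60319276   8.33278844]
[[-0.08584258 -0.07485235  0.02845456]
 [ 0.07760392  0.08182813  0.04856402]]
```

View pics/side5c.png

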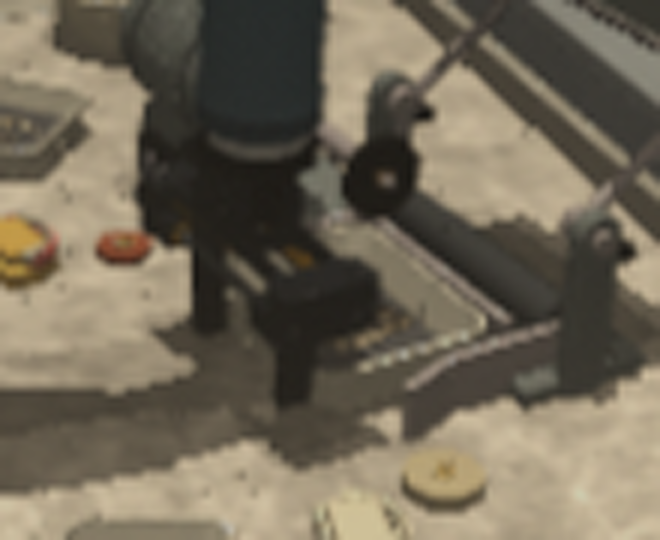

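At 11 N the tool has stalled and the tray's back edge lies along the stop. I'll back off and check.

Run:
```python
from h import *
r90,_,_=rot(np.pi/2,-1)
move_l(W(-.18,0,.036),.12); move_l(W(-.2,0,.27),.2)
q=observe()['joint_positions'].copy(); q[0]+=.9; goto_joints(q)   # swing aside, left or right checked below
s=observe(); print(s['clock'],s['eef_pos'],s['ft_force'])
for n in("side","top"):
    p,d=shot(n,n+"6"); Q=Lc(cloud(n,d).reshape(-1,3))
    m=(Q[:,0]>-.1)&(Q[:,0]<.066)&(abs(Q[:,1])<.083)&(Q[:,2]>.026)&(Q[:,2]<.045); q=Q[m]
    print(n,m.sum(),cv2.minAreaRect(q[:,:2].astype(np.float32)),np.percentile(q,[1,99],axis=0).round(3).tolist())
    m=(Q[:,0]>-.1)&(Q[:,0]<-.05)&(abs(Q[:,1])<.065)&(Q[:,2]>.026)&(Q[:,2]<.045); f=cv2.fitLine(Q[m][:,:2].astype(np.float32),cv2.DIST_HUBER,0,.01,.01).ravel(); print("front edge",m.sum(),f)
crop("side6",220,150,130,100,6,"side6c");crop("top6",220,120,120,100,6,"top6c")
```

```text
18.2583 [ 0.15222456 -0.39763589  0.26907641] [ 0.57428125 -0.07444441  0.61421065]
side 219 ((-0.002176918089389801, 0.004503063857555389), (0.15699751675128937, 0.1363794356584549), 89.10401153564453) [[-0.068, -0.073, 0.026], [0.066, 0.082, 0.04]]
front edge 48 [ 0.00761831 -0.999971   -0.06453139 -0.03136635]
top 183 ((-0.001607351005077362, 0.0020902082324028015), (0.1612379103899002, 0.13471846282482147), 89.51463317871094) [[-0.067, -0.072, 0.026], [0.065, 0.082, 0.045]]
front edge 34 [ 0.02148494 -0.99976915 -0.06404314  0.00591419]
```

View pics/side6c.png

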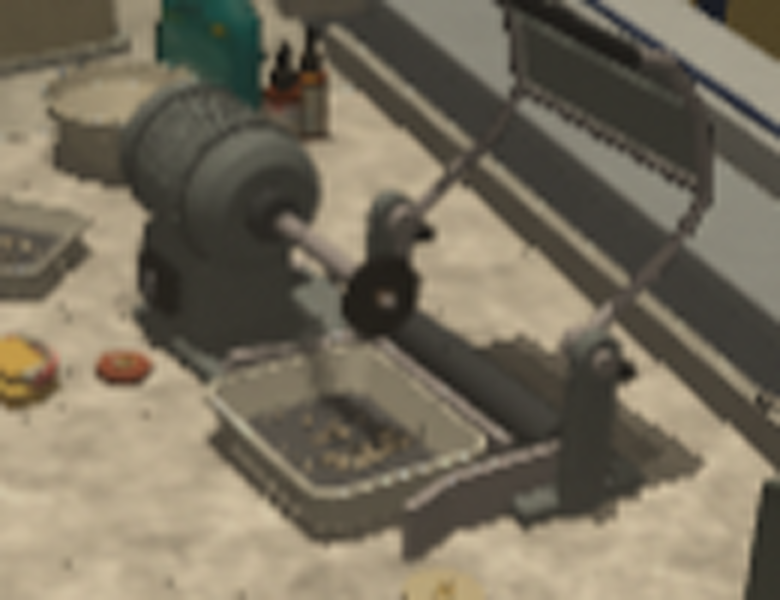

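View pics/top6c.png

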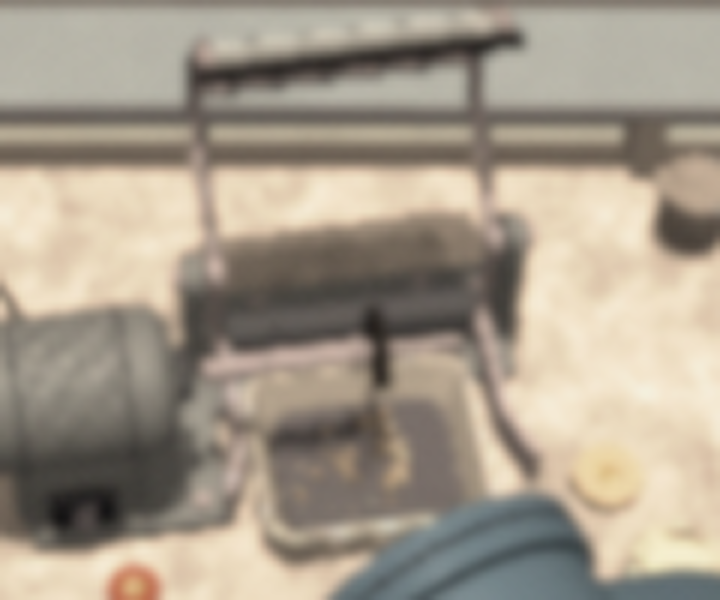

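Run:
```python
from h import *
print(observe()['ft_force'],observe()['clock']); job_done()
```

```text
[ 0.50637507 -1.04868025  0.04345224] 18.3583
the job is handed in; nothing more can be done
```

I pushed the guard up by its lip until it fell back on its upper stop. Then I pushed the largest tray in with both open fingers until it met the back stop at about 11 N. I backed the arm clear and handed the job in at 18.4 s; no verdict is reported.

- **Guard:** in the side and top pictures its lip is where I predicted it for 1.1 rad, and it stays up by itself.
- **Tray:** it measured about 2 mm from home front to back and 2 to 5 mm off the middle sideways. It was square within about 0.01 to 0.02 rad. The two views differ by about 2 mm sideways and 0.01 rad, and all of this is well inside the limits.
- **Robot:** it was clear of everything, with about 1 N on the force sensor.
- **Things standing round about:** I checked these by eye only. The felt wheel, grinding disc and denture looked unmoved. The arm partly hid the white cast in the last top picture, and I did not look at the crucible or marker again after the moves. I did not measure any of their positions.

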